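# Set the length stop and butt the leg blank against it

## Task

With fingertip pushes only, lifting nothing: first flip the broad stop on the fence all the way down by pushing its raised arm over towards you. Then push the wooden leg blank so that its long side lies flat against the fence and slide it along until its end butts against that stop. Leave the slim stop raised and do not disturb the other things on the bench.

Things in the scene. Friction and masses are not known exactly. Their poses are not given: they have to be found in the camera images.
- fence_face (a point): Mid-length point on the lower edge of the fence's front face, at bench height. The fence is a fixed straight rail of pale wood with an aluminium cap, 720 long, 40 thick, 40 mm high, lying across the bench in front of the robot, turned up to 9 degrees. y axis: along the fence, to the robot's left; x: into the fence, away from the robot; z up.
- broad_hinge (a point): Middle of the hinge of the BROAD stop, 56 mm above the bench, 20 mm behind the fence's front face; axes as the fence's. It does not move in a run. It sits in a steel bracket on the fence: 60 mm along the fence, up to 64 mm above the bench, reaching 19 mm behind the hinge. The aluminium arm is 44 mm wide (22 mm either side of this point along the fence) and 100 mm long.
- broad_tip (a point): Centre of the end edge of the broad arm's flat upper face (the back face, away from the robot, when raised), 100 mm out from the hinge, 8 mm off the line through it. Flipped down, that face is level, 64 mm above the bench, and the arm's thick part (30 to 100 mm out from the hinge, down to 18 mm above the bench) blocks the way along the fence. Raised, the thick part faces the robot.
- broad_stop (a joint): Angle of the broad arm, rad: 0 is flipped fully down (level, pointing to the robot, at its limit), 1.57 straight up, 1.95 its limit leaning back. It starts raised, at 1.5 to 1.85. The hinge is stiff (0.15 N m, about 2 N at the arm's end): the arm stays at any angle it is pushed to and does not fall by itself.
- slim_hinge (a point): Middle of the hinge of the SLIM stop, built like the broad one but with an arm only 16 mm wide (bracket 32 mm). The stops stand 90 to 150 mm apart on the left half of the fence; either may be the nearer to the blank. It stays raised; the blank passes under it freely.
- slim_stop (a joint): Angle of the slim stop's arm in rad, same sense as the broad one; it starts raised and stays so.
- blank_center (a point): Centre of the leg blank: a loose square bar of pale wood, 45 x 45 mm in section, 240 mm long, about 0.34 kg, flat on the bench on the robot's side of the fence, to the right of both stops, its middle 18 to 28 mm clear of the fence and turned up to 5 degrees from it. y axis: along its length, to the robot's left (towards the stops); z up.
- plane: Bystander: wooden hand plane, 55 x 200 x 96 mm, on the bench behind the fence; origin at the centre of its underside.
- glue: Bystander: yellow glue bottle, 64 mm across, 170 mm tall, behind the fence on the right; origin at the centre of its underside.
- mug: Bystander: white mug, 80 mm across, 90 mm high, standing in front of the fence at the far left; origin at the centre of its underside.
- square: Bystander: try square lying flat behind the fence on the left, wooden stock 22 x 110 x 16 mm, steel blade 110 mm long pointing away from the robot; origin under the middle of the stock.
There are look-alikes about, which are no part of the job. Leave any pink look-alike of the part that bears blank_center alone.

How it is judged (in metres and radians):
On the way, in this order (a step that is already met when the one before it is completed fails the run):
1. the broad stop is flipped fully down (value of joint broad_stop below 0.08 rad), for 0.2 s.
2. the blank lies along the fence with its end against the lowered broad stop (value of joint broad_stop below 0.08 rad and x of blank_center in the frame of fence_face above -0.0275 m and y of blank_center in the frame of broad_hinge above -0.147 m), for 0.2 s.
At the end, for the whole second after the job is handed in: The broad stop is down (within 0.08 rad of its limit), the slim stop still raised (above 1.3 rad), and the blank rests flat on the bench with its long side against the fence (gap at its middle under 5 mm, within 2 degrees of parallel) and its end within 5 mm of the broad stop (all of step 2 and value of joint slim_stop above 1.3 rad and angle between the y axis of blank_center and the y axis of fence_face, either way round below 0.035 rad and y of blank_center in the frame of broad_hinge below -0.137 m and angle between blank_center's own z axis and vertical below 0.05 rad and height (world z) of blank_center below 0.027 m); the robot touches nothing.
It fails at once if the blank is lifted or tipped (height (world z) of blank_center above 0.034 m or angle between blank_center's own z axis and vertical above 0.2 rad).
It fails at once if the slim stop is pushed down (value of joint slim_stop below 1.3 rad).
It fails at once if a bystander is disturbed (distance of any of plane, glue, mug, square from where it was at the start of the episode above 0.025 m or angle between any of glue, mug, plane's own z axis and vertical above 0.5 rad).
It also fails if it takes over 59 s, if anything falls off the work surface, if the arm or the gripper's body presses on something with over 40 N, if the wrist force passes 120 N, or if a joint passes its speed limit or range.

## Robot

A 6-joint arm with a two-finger parallel gripper is mounted at the origin on the work surface. World frame = base frame: x ahead of the robot, y to its left, z up, the work surface at z = 0. Lengths are in mm, angles in rad, forces in N, time in s.
With the tool pointing down it reaches from about 375 to 975 mm from the base axis. Payload 3.8 kg.
Tool frame: the origin (TCP) lies at the very end of the fingers, on their centre line; the grasp point (between the pads) lies 19 mm behind it; z points along the fingers, x is the direction in which the jaws open and shut, and the axes are right-handed (so a half turn about z gives the same grasp; the last joint's range is limited). The gripper opens to 88 mm and grips with 3 to 60 N. Pads are 18 mm wide; open, the fingers measure 123 mm over their backs; the gripper's body (75 mm by 187 mm) begins 45 mm behind the grasp point.
Start: joints at [-1.165, 0.264, 1.604, -0, 1.274, -0.037], TCP at [289.212, -609.897, 238.706] pointing down, gripper open.
Joint ranges: [-2.63, 2.63], [-0.94, 2.18], [0.31, 2.57], [-1.31, 4.45], [0, 2.66], [-2.55, 2.55]. Speed limits (rad/s): [2.57, 2.57, 3.14, 3.14, 3.14, 3.14].

## Interface

Orientations are given as a unit quaternion [x, y, z, w].
In Python, from station import state, camera, job_done gives the robot as it stands.
- The arm moves only by the shell command python3 -m jog 'ROWS' [FORCE]. ROWS is text: rows parted by semicolons, each of 7 numbers parted by spaces: the shift along the tool's x, y, z in mm, then the turn, a rotation vector about the tool's x, y, z in degrees, then the opening in per cent of the stroke, from 0 (shut) to 100 (fully open). In form: x y z wx wy wz grip; .... A call has 1 to 8 rows; each row is the pose to reach, as a shift and turn from the pose measured when the call began, along the tool's axes at that moment; what a row does not reach only later rows make up. A row lasts 1/10 s, in which the tool goes at most 50 mm and 8.59 degrees, less where a joint would pass 70% of its speed; a pose out of reach is approached as far as the arm can. A call with a gripper value outside its range is refused whole. The fingers move at their own pace and stop on an object; FORCE is the grip in N (left out, the last holds). Time passes only in rows, so rows that repeat a pose let the fingers close. It gives the time, the measured TCP pose, the force and the opening at its end, in the units of the state.
- state(): the state, without advancing time (a new reading comes with each control period).
- camera(name): name is "scene" or "top"; returns a dict with "frame" (400x640x3 uint8, red, green, blue), "fov_y" (degrees; the focal length in pixels is half the picture's height over the tangent of half this angle, whatever the lens; pixels are square), "cx", "cy" (the principal point, pixels), "k1" (the pictures are not rectified: a ray, as slopes to the right and down, at radius r is drawn at 1 + k1 r^2 times it, then the intrinsics apply), "camera_from_world" (4x4, takes a point from world to camera coordinates). Camera axes: x right, y up, looking along -z (the intrinsics and any distortion apply to the point x, -y, -z); pixel columns grow to the right and rows downward; lengths in mm; the calibration is good to about 2 mm. A picture is of the moment at which its call begins. There is no depth.
- job_done(): hands the job in, once; it reports no verdict.
The state is a dict: "clock": time; "joint_positions": joint angles; "qvel": joint speeds; "joint_efforts": joint torques, N m; "tool_pos": TCP position; "orientation": TCP orientation; "wrist_force": force on the tool from outside, world axes, zero at the start; "torque": the same for the moment, N m; "width": finger opening in mm.
Only numpy, scipy, OpenCV 4.12 (cv2) and the standard library are available. Lean on these libraries where they do the work, as an engineer would, in place of code of your own. Each camera call takes 0.05 s, during which the arm holds its last target. There are 200 camera calls.

## Working session

There is one attempt and no reset: what is moved stays moved. The work goes in short steps, Python scripts to look and compute and a shell command to move; the robot and the scene stay as the last step left them, time stands still between calls to the robot, and variables do not carry over. Pictures are saved under pics/ and viewed, about 8 in all and at most 12, crops included, and the job is handed in when it is done.

```bash
mkdir -p pics; ls; cat > h.py <<'E'
import numpy as np, cv2
from station import state, camera
def K(c):
    h=c["frame"].shape[0]; f=h/2/np.tan(np.radians(c["fov_y"])/2)
    return np.array([[f,0,c["cx"]],[0,f,c["cy"]],[0,0,1]]), np.array([c["k1"],0,0,0,0.])
def proj(c,P):
    P=np.atleast_2d(np.array(P,float)); T=np.array(c["camera_from_world"])
    q=(T[:3,:3]@P.T).T+T[:3,3]; q=q*[1,-1,-1]
    k,d=K(c); return cv2.projectPoints(q,np.zeros(3),np.zeros(3),k,d)[0][:,0]
def ray(c,uv):
    k,d=K(c); s=cv2.undistortPoints(np.array(uv,float).reshape(-1,1,2),k,d)[:,0]
    T=np.array(c["camera_from_world"]); R=T[:3,:3]; o=-R.T@T[:3,3]
    return o,(R.T@np.c_[s[:,0],-s[:,1],-np.ones(len(s))].T).T
def atz(c,uv,z):
    o,d=ray(c,uv); return o+d*((np.array(z)-o[2])/d[:,2])[:,None]
E
python3 - <<'E'
from h import *
for n in("scene","top"):
    c=camera(n); cv2.imwrite(f"pics/{n}0.png",c["frame"][:,:,::-1])
    o,_=ray(c,[[320,200]]); print(n,o,c["fov_y"],c["k1"])
print(state())
E
```

```text
pics
scene [990.40553579 745.08245604 638.84028202] 52.6866012140744 -0.10443700608498153
top [ 333.26755349   14.58894413 1101.08325129] 55.32074406954479 -0.048351466994812055
{'clock': 0.1, 'joint_positions': array([-1.16491120e+00,  2.64681205e-01,  1.60521233e+00,  3.85631041e-06,
        1.27370290e+00, -3.69119581e-02]), 'qvel': array([-0.00071178, -0.00120739, -0.0026698 , -0.00042422,  0.00060465,
        0.001621  ]), 'joint_efforts': array([ 1.37513467e-05, -5.03620398e+01, -3.58070040e+01,  7.30891060e-02,
        2.33001594e-02, -5.24336099e-05]), 'tool_pos': array([ 288.95864583, -609.32338459,  237.52377967]), 'orientation': array([ 8.45123070e-01, -5.34570850e-01, -8.25337945e-04, -5.67983824e-04]), 'wrist_force': array([-0.11066548,  0.36963139, -0.24888481]), 'torque': array([-0.01065349,  0.04671234, -0.00486136]), 'width': 88.12167068907833}
```

View pics/top0.png

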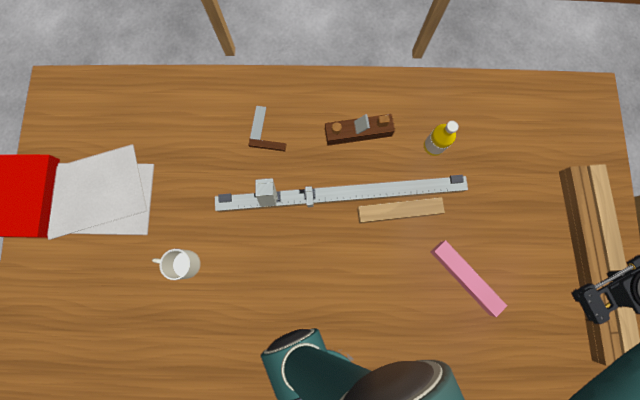

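View pics/scene0.png

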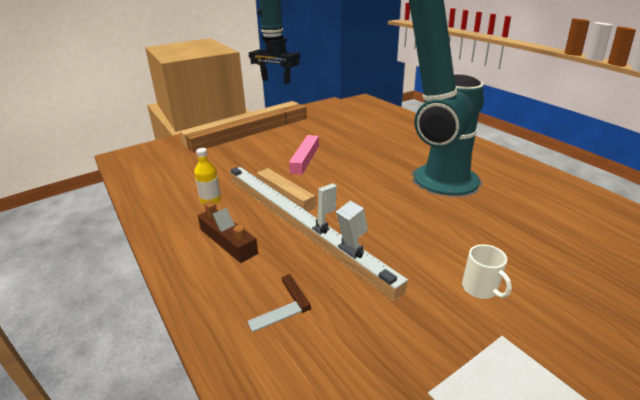

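The top view shows the fence from (215,203) to (467,183). The broad stop is at (265,190) and the slim one at (309,195). The wooden blank is at (401,210), and the pink bar at (470,280) is the look-alike to leave alone. I'll take one enlarged crop to measure and confirm.

```bash
python3 - <<'E'
from h import *
c=camera("top"); f=c["frame"][150:250,205:475,::-1]
cv2.imwrite("pics/top1.png",cv2.resize(f[:90],None,fx=2.96,fy=2.96*1.0,interpolation=cv2.INTER_CUBIC))
c=camera("scene"); f=c["frame"][160:310,220:420,::-1]
cv2.imwrite("pics/sc1.png",cv2.resize(f,None,fx=4,fy=4,interpolation=cv2.INTER_CUBIC))
E
```

```text
(no output)
```

View pics/top1.png

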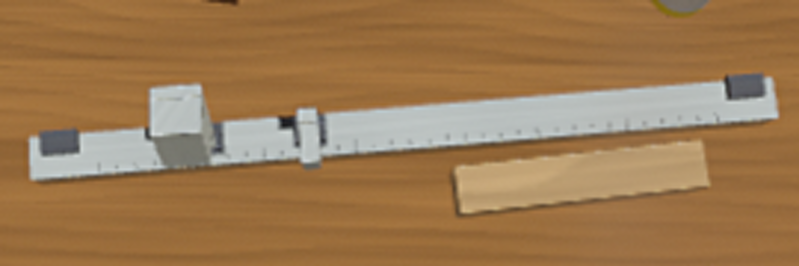

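View pics/sc1.png

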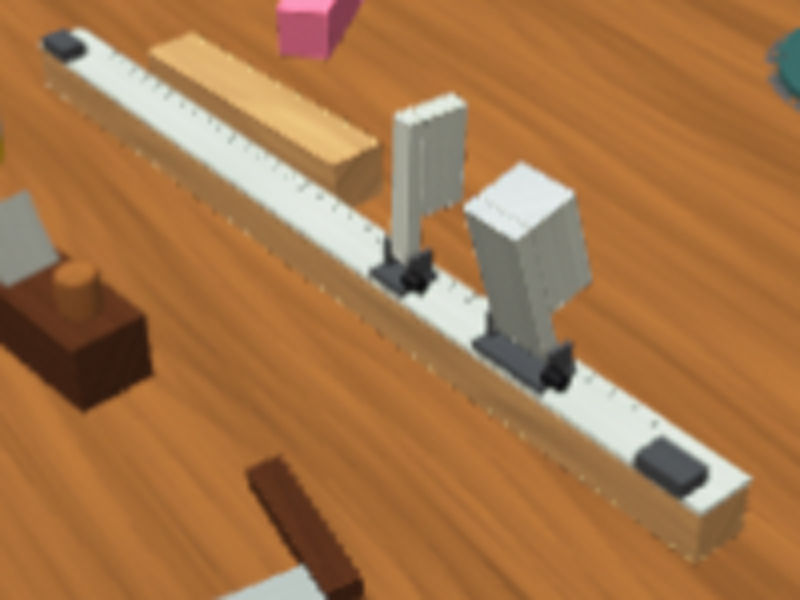

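```bash
python3 - <<'E'
from h import *
t=camera("top"); s=camera("scene")
T=lambda p: np.array(p,float)/2.96+[205,150]
S=lambda p: np.array(p,float)/4+[220,160]
fe=atz(t,T([(31,180),(777,116),(30,138),(776,77)]),40)
print("fence",fe.round(1)); d=fe[0]-fe[1]; print("len",np.linalg.norm(d),"thick",np.linalg.norm(fe[2]-fe[0]),np.linalg.norm(fe[3]-fe[1]))
b=atz(s,S([(750,482),(690,515)]),40); print("scene fence left end front/back",b.round(1))
fs=atz(s,S([(80,30)]),40); print("scene fence right front",fs.round(1))
y=d/np.linalg.norm(d); x=np.array([y[1],-y[0],0]); print("yaw deg",np.degrees(np.arctan2(-y[0],y[1])))
F=(fe[0]+fe[1])/2; 
loc=lambda p:np.array([(p-F)@x,(p-F)@y,p[2]])
print("F",F.round(1),"x",x,"y",y)
bl=atz(t,T([(455,168),(700,141),(709,186),(459,214)]),45)
print("blank",bl.round(1)); print([loc(p).round(1).tolist() for p in bl]); print("ctr loc",loc(bl.mean(0)).round(1))
bs=atz(s,S([(332,165),(380,143),(190,33),(150,50)]),45); print("blank scene",[loc(p).round(1).tolist() for p in bs])
def tri(a,b):
    o1,d1=ray(t,[T(a)]);o2,d2=ray(s,[S(b)]);d1=d1[0];d2=d2[0]
    k=np.linalg.lstsq(np.c_[d1,-d2],o2-o1,rcond=None)[0]
    p,q=o1+k[0]*d1,o2+k[1]*d2; return (p+q)/2,np.linalg.norm(p-q)
for n,a,b in[("broad tip L",(150,88),(518,240)),("broad tip R",(201,84),(466,205)),("broad front L",(153,135),(574,192)),("front R",(207,133),(521,164)),("slim tip L?",(299,110),(408,122)),("slim R",(315,108),(395,113)),("slim front L",(300,166),(467,102)),("slim front R",(320,164),(452,95))]:
    p,e=tri(a,b); print(n,p.round(1),"loc",loc(p).round(1),"gap",round(e,1))
br=atz(s,S([(475,340),(540,388)]),48); print("bracket back",[loc(p).round(1).tolist() for p in br])
E
```

```text
fence [[ 478.8  306.3   40. ]
 [ 548.6 -409.2   40. ]
 [ 519.3  309.7   40. ]
 [ 587.4 -410.7   40. ]]
len 718.8665204681879 thick 40.585654657621674 38.79897371819608
scene fence left end front/back [[485.  311.5  40. ]
 [528.4 311.3  40. ]]
scene fence right front [[ 551.8 -401.2   40. ]]
yaw deg 5.569798494156363
F [513.7 -51.4  40. ] x [0.9952787  0.09705829 0.        ] y [-0.09705829  0.9952787   0.        ]
blank [[ 494.   -95.5   45. ]
 [ 522.4 -330.8   45. ]
 [ 479.  -337.3   45. ]
 [ 450.3  -98.9   45. ]]
[[-23.9, -42.0, 45.0], [-18.5, -278.8, 45.0], [-62.3, -281.1, 45.0], [-67.7, -41.1, 45.0]]
ctr loc [ -43.1 -160.8   45. ]
blank scene [[-18.1, -37.1, 45.0], [-62.4, -38.2, 45.0], [-56.2, -276.7, 45.0], [-15.7, -273.1, 45.0]]
broad tip L [544.7 178.8 148.3] loc [ 53.2 226.1 148.3] gap 1.5
broad tip R [548.2 135.  149. ] loc [ 52.4 182.2 149. ] gap 2.5
broad front L [501.5 172.6 159.6] loc [  9.6 224.2 159.6] gap 1.5
front R [504.  127.5 156.1] loc [  7.7 179.1 156.1] gap 2.4
slim tip L? [526.4  48.7 154.2] loc [ 22.4  98.5 154.2] gap 0.8
slim R [527.7  35.5 154.8] loc [ 22.3  85.1 154.8] gap 0.5
slim front L [479.5  46.3 151.2] loc [-24.6 100.6 151.2] gap 3.4
slim front R [480.7  30.2 149.3] loc [-24.9  84.4 149.3] gap 1.0
bracket back [[42.0, 180.8, 48.0], [43.8, 238.6, 48.0]]
```

Both views agree, with fence length and thickness within about 1 mm. The broad stop is the wide arm on the left, its tip leaning back at about 1.82 rad. The slim stop lies between it and the blank. The only pale loose bar by the fence is the blank; the other bar is pink.

```bash
cat > go.py <<'E'
import sys, numpy as np
from scipy.spatial.transform import Rotation as R
from station import state
F=np.array([513.7,-51.4,0]); x=np.array([0.99528,0.09706,0]); y=np.array([-0.09706,0.99528,0])
def loc(p): return np.array([(p-F)@x,(p-F)@y,p[2]])
if __name__=="__main__":
    s=state(); p=s["tool_pos"]; q=R.from_quat(s["orientation"])
    print("t",s["clock"],"loc",loc(p).round(1),"w",round(s["width"],1),"f",s["wrist_force"].round(1),"j",s["joint_positions"].round(2))
    # args: mode (x: tool x along fence x, y: tool x along fence y), then lx,ly,z triples
    tx={"x":x,"y":y,"-y":-y}[sys.argv[1]] if len(sys.argv)>1 else None
    if tx is not None:
        z=np.array([0,0,-1.]); tgt=R.from_matrix(np.c_[tx,np.cross(z,tx),z])
        rv=np.degrees((q.inv()*tgt).as_rotvec())
        for a in sys.argv[2:]:
            l=np.array([float(v) for v in a.split(",")]); w=F+x*l[0]+y*l[1]+[0,0,l[2]]
            print(a,"->",q.inv().apply(w-p).round(1),rv.round(1))
E
python3 go.py x 105,204,240
```

```text
t 0.3 loc [-277.7 -533.8  238.2] w 88.1 f [ 0.2 -0.1  0.1] j [-1.16  0.26  1.6  -0.    1.27 -0.04]
105,204,240 -> [-564.5 -610.    -1.3] [ -0.    0.  -70.2]
```

```bash
python3 -m jog '-280 -305 -1 0 0 -35 0; -280 -305 -1 0 0 -35 0;-280 -305 -1 0 0 -35 0;-280 -305 -1 0 0 -35 0;-280 -305 -1 0 0 -35 0;-280 -305 -1 0 0 -35 0;-564 -610 -1 0 0 -70 0;-564 -610 -1 0 0 -70 0' 20; python3 go.py x 105,204,240
```

```text
clock: 1.1
tool_pos: [439.3, -237.1, 239.6]
orientation: [0.994, -0.106, 0.0, -0.0]
wrist_force: [0.5, -0.3, -0.5]
width: 26.0
t 1.1 loc [ -92.1 -177.6  239.6] w 26.0 f [ 0.5 -0.3 -0.5] j [-0.55 -0.07  1.97  0.    1.24 -0.33]
105,204,240 -> [ 7.180e+01 -4.234e+02 -1.000e-01] [ -0.   -0.  -17.7]
```

```bash
python3 -m jog '72 -423 0 0 0 -17.7 0; 72 -423 0 0 0 -17.7 0;72 -423 0 0 0 -17.7 0;72 -423 0 0 0 -17.7 0;72 -423 0 0 0 -17.7 0;72 -423 0 0 0 -17.7 0;72 -423 0 0 0 -17.7 0;72 -423 0 0 0 -17.7 0'; python3 go.py x 105,204,240
```

```text
clock: 1.9
tool_pos: [587.4, 134.7, 240.0]
orientation: [0.999, 0.049, 0.001, -0.0]
wrist_force: [1.2, -0.6, -0.4]
width: 0.5
t 1.9 loc [ 91.5 178.1 240. ] w 0.5 f [ 1.2 -0.6 -0.4] j [0.18 0.13 1.76 0.   1.25 0.09]
105,204,240 -> [ 13.6 -25.9   0. ] [-0.  -0.1  0. ]
```

```bash
python3 -m jog '14 -26 0 0 0 0 0; 14 -26 40 0 0 0 0; 14 -26 80 0 0 0 0; 14 -26 118 0 0 0 0; 14 -26 118 0 0 0 0'; python3 go.py x 85,204,122; python3 - <<'E'
from h import *
c=camera("scene"); a=c["frame"][120:320,220:440,::-1]
t=camera("top"); b=t["frame"][120:260,205:405,::-1]
a=cv2.resize(a,(440,400),interpolation=2); b=cv2.resize(b,(360,252),interpolation=2)
o=np.zeros((400,800,3),np.uint8); o[:,:440]=a; o[:252,440:]=b; cv2.imwrite("pics/p1.png",o)
E
```

```text
clock: 2.4
tool_pos: [593.9, 161.1, 115.4]
orientation: [0.999, 0.049, -0.006, 0.001]
wrist_force: [-0.6, 1.0, -1.0]
width: 0.5
t 2.4 loc [100.4 203.7 115.4] w 0.5 f [-0.6  1.  -1. ] j [ 0.22  0.26  1.85 -0.    1.05  0.13]
85,204,122 -> [-15.5  -0.3  -6.4] [0.1 0.6 0.1]
```

View pics/p1.png

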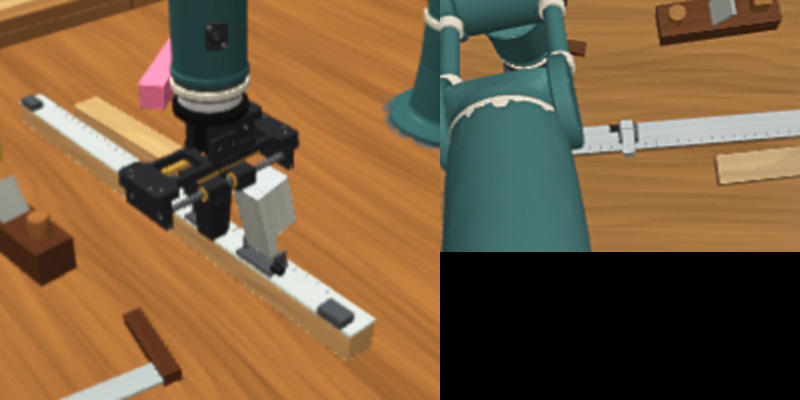

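```bash
python3 - <<'E'
from h import *; from go import F,x,y
c=camera("scene"); p=state()["tool_pos"]
W=lambda l:F+x*l[0]+y*l[1]+np.array([0,0,l[2]])
q=proj(c,[p,W((20,204,56)),W((53,182,149)),W((53,226,149)),p-x*17.5,p+x*17.5]); print(((q-[220,120])*2).round(0))
E
```

```text
[[208. 229.]
 [265. 246.]
 [231. 183.]
 [258. 199.]
 [220. 222.]
 [195. 235.]]
```

```bash
python3 -m jog '-12 0 -9 0 0.6 0 0; -24 0 -9 0 .6 0 0; -32 0 -9 0 .6 0 0; -40 0 -9 0 .6 0 0; -48 0 -9 0 .6 0 0; -56 0 -9 0 .6 0 0; -56 0 -9 0 .6 0 0'; python3 go.py x 30,204,124 10,204,121 -5,204,112 -19,204,98 -27,204,85 -33,204,73 -34,204,62
```

```text
clock: 3.25
tool_pos: [542.9, 156.6, 132.3]
orientation: [0.999, 0.049, 0.006, -0.0]
wrist_force: [0.5, -0.1, 0.8]
width: 0.1
t 3.25 loc [ 49.3 204.2 132.3] w 0.1 f [ 0.5 -0.1  0.8] j [ 0.24  0.14  1.96 -0.    1.03  0.14]
30,204,124 -> [-19.4   0.2   8.1] [-0.  -0.7  0. ]
10,204,121 -> [-39.4   0.1  10.8] [-0.  -0.7  0. ]
-5,204,112 -> [-54.5   0.1  19.6] [-0.  -0.7  0. ]
-19,204,98 -> [-68.7   0.1  33.5] [-0.  -0.7  0. ]
-27,204,85 -> [-76.8   0.1  46.4] [-0.  -0.7  0. ]
-33,204,73 -> [-83.    0.1  58.3] [-0.  -0.7  0. ]
-34,204,62 -> [-84.1   0.1  69.3] [-0.  -0.7  0. ]
```

```bash
python3 -m jog '-6 0 8 0 -.5 0 0; -12 0 8 0 -.5 0 0; -19 0 8 0 -.5 0 0; -26 0 8 0 -.5 0 0; -33 0 9 0 -.5 0 0;-39 0 11 0 -.5 0 0;-39 0 11 0 -.5 0 0'; python3 go.py x 10,204,121 -5,204,112 -19,204,98 -27,204,85 -33,204,73 -34,204,62; python3 - <<'E'
from h import *
c=camera("scene"); a=c["frame"][120:320,220:440,::-1]
cv2.imwrite("pics/p2.png",cv2.resize(a,(660,600),interpolation=2))
E
```

```text
clock: 3.95
tool_pos: [502.8, 152.6, 120.4]
orientation: [0.999, 0.049, 0.001, -0.0]
wrist_force: [1.1, -0.5, -0.7]
width: 0.8
t 3.95 loc [  9.  204.1 120.4] w 0.8 f [ 1.1 -0.5 -0.7] j [ 0.25  0.09  2.04 -0.    1.01  0.15]
10,204,121 -> [ 1.   0.1 -0.6] [-0.  -0.1  0. ]
-5,204,112 -> [-14.    0.1   8.4] [-0.  -0.1  0. ]
-19,204,98 -> [-28.    0.1  22.4] [-0.  -0.1  0. ]
-27,204,85 -> [-36.    0.1  35.4] [-0.  -0.1  0. ]
-33,204,73 -> [-42.    0.1  47.4] [-0.  -0.1  0. ]
-34,204,62 -> [-43.1   0.1  58.4] [-0.  -0.1  0. ]
```

View pics/p2.png

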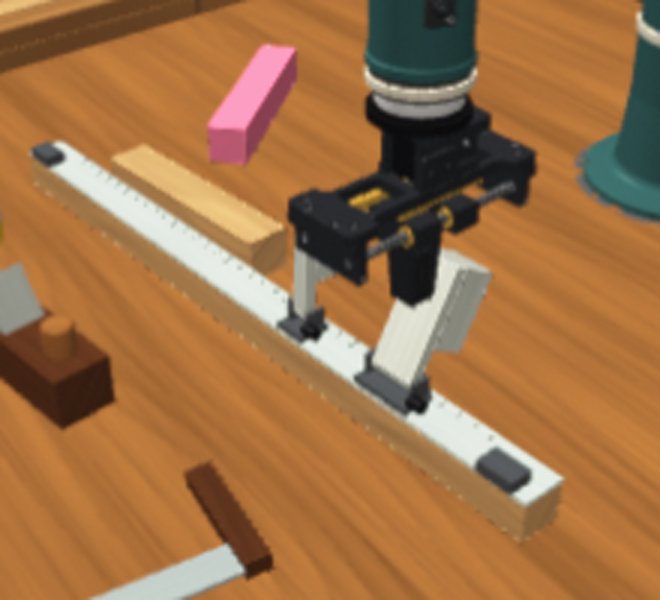

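The fingertip at about (415,290) is pushing the broad arm's back face, and the arm is now at about 60°. The slim stop at (303,300) is untouched. I'll continue the arc.

```bash
python3 -m jog '-7 0 4 0 0 0 0; -14 0 8 0 0 0 0; -21 0 15 0 0 0 0; -28 0 22 0 0 0 0; -32 0 29 0 0 0 0; -36 0 35 0 0 0 0; -39 0 41 0 0 0 0; -42 0 47 0 0 0 0'; python3 go.py x -33,204,73 -34,204,66 -34,204,62
```

```text
clock: 4.8
tool_pos: [461.5, 148.5, 73.0]
orientation: [0.999, 0.049, 0.001, -0.0]
wrist_force: [1.0, 0.5, 0.8]
width: 0.5
t 4.8 loc [-32.5 204.1  73. ] w 0.5 f [1.  0.5 0.8] j [ 0.26  0.07  2.16 -0.    0.91  0.16]
-33,204,73 -> [-0.5  0.1 -0. ] [-0.  -0.1  0. ]
-34,204,66 -> [-1.5  0.1  7. ] [-0.  -0.1  0. ]
-34,204,62 -> [-1.5  0.1 11. ] [-0.  -0.1  0. ]
```

```bash
python3 -m jog '-2 0 3 0 0 0 0; -3 0 6 0 0 0 0; -5 0 8 0 0 0 0; -7 0 9 0 0 0 0; -8 0 10 0 0 0 0; -8 0 11 0 0 0 0; -8 0 11 0 0 0 0'; python3 go.py
```

```text
clock: 5.5
tool_pos: [455.4, 148.0, 64.2]
orientation: [0.999, 0.049, 0.003, -0.0]
wrist_force: [-1.0, -1.3, 12.4]
width: 0.6
t 5.5 loc [-38.6 204.1  64.2] w 0.6 f [-1.  -1.3 12.4] j [ 0.26  0.07  2.18 -0.    0.88  0.17]
```

```bash
python3 -m jog '0 0 0 0 0 0 0; 0 0 -40 0 0 0 0; 0 0 -85 0 0 0 0; 0 0 -125 0 0 0 0; -20 40 -125 0 0 0 0; -40 85 -125 0 0 0 0;-60 130 -125 0 0 0 0; -75 175 -125 0 0 0 0'; python3 go.py x -120,-161,180 -120,-161,22
```

```text
clock: 6.3
tool_pos: [395.3, -34.6, 188.3]
orientation: [0.999, 0.05, 0.002, -0.0]
wrist_force: [0.5, -1.1, -0.5]
width: 0.0
t 6.3 loc [-116.2   28.3  188.3] w 0.0 f [ 0.5 -1.1 -0.5] j [-0.15 -0.25  2.22  0.    1.17 -0.25]
-120,-161,180 -> [ -4.3 189.3   8.1] [-0.  -0.3  0.1]
-120,-161,22 -> [ -5.1 189.3 166.1] [-0.  -0.3  0.1]
```

```bash
python3 -m jog '-5 48 0 0 0 0 0; -5 96 10 0 0 0 0; -5 144 30 0 0 0 0; -5 189 60 0 0 0 0; -5 189 100 0 0 0 0; -5 189 140 0 0 0 0; -5 189 166 0 0 0 0; -5 189 166 0 0 0 0'; python3 go.py x -85,-161,22 -62,-161,22; python3 - <<'E'
from h import *
t=camera("top"); b=t["frame"][130:290,200:470,::-1]
cv2.imwrite("pics/p3.png",cv2.resize(b,(800,474),interpolation=2))
E
```

```text
clock: 7.1
tool_pos: [405.5, -220.4, 17.7]
orientation: [0.999, 0.049, -0.002, -0.004]
wrist_force: [0.0, 0.7, -1.1]
width: 0.5
t 7.1 loc [-124.1 -157.7   17.7] w 0.5 f [ 0.   0.7 -1.1] j [-0.55  0.13  2.23  0.01  0.79 -0.66]
-85,-161,22 -> [39.1  3.3 -4.4] [-0.4  0.2  0.1]
-62,-161,22 -> [62.1  3.4 -4.5] [-0.4  0.2  0.1]
```

View pics/p3.png

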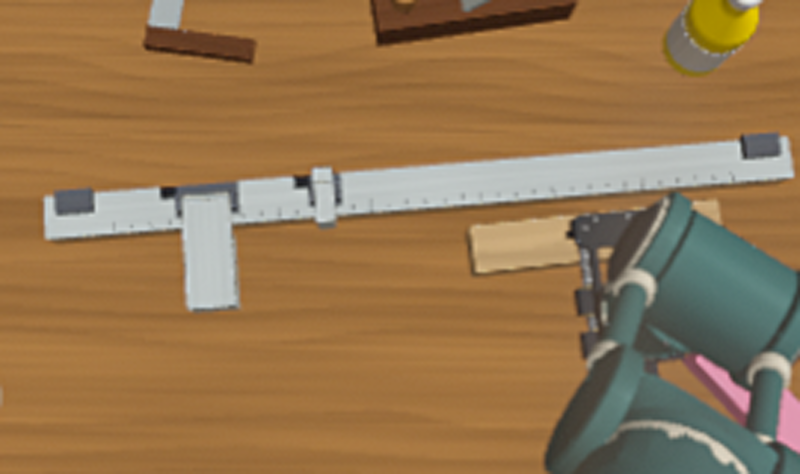

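The broad arm now lies flat, pointing to the robot, at crop (210,250). The slim stop at (322,195) is still up and the blank hasn't moved. Next I push the blank to the fence.

```bash
python3 -m jog '12 3 -4 0 0 0 0; 22 3 -4 0 0 0 0; 32 3 -4 0 0 0 0; 38 3 -4 0 0 0 0; 44 3 -4 0 0 0 0; 50 3 -4 0 0 0 0; 54 3 -4 0 0 0 0; 54 3 -4 0 0 0 0'; python3 go.py x -66,-161,22 -62,-161,22
```

```text
clock: 7.95
tool_pos: [462.0, -219.0, 23.9]
orientation: [0.999, 0.05, -0.0, -0.002]
wrist_force: [-0.0, -0.1, -1.5]
width: 0.7
t 7.95 loc [ -67.8 -161.8   23.9] w 0.7 f [-0.  -0.1 -1.5] j [-0.49  0.2   2.13  0.01  0.82 -0.6 ]
-66,-161,22 -> [ 1.8 -0.7  1.9] [-0.3 -0.   0.1]
-62,-161,22 -> [ 5.8 -0.7  2. ] [-0.3 -0.   0.1]
```

```bash
python3 -m jog '3 0 2 0 0 0 0; 6 0 2 0 0 0 0; 8 0 2 0 0 0 0; 8 0 2 0 0 0 0'; python3 go.py;  python3 -m jog '3 0 0 0 0 0 0; 5 0 0 0 0 0 0; 5 0 0 0 0 0 0'; python3 go.py
```

```text
clock: 8.35
tool_pos: [470.0, -218.1, 21.7]
orientation: [0.999, 0.05, -0.0, -0.002]
wrist_force: [-0.5, 0.4, -0.6]
width: 0.3
t 8.35 loc [ -59.6 -161.6   21.7] w 0.3 f [-0.5  0.4 -0.6] j [-0.49  0.21  2.12  0.01  0.82 -0.59]
clock: 8.65
tool_pos: [470.6, -217.8, 21.6]
orientation: [0.999, 0.05, -0.005, -0.003]
wrist_force: [-17.0, -5.2, 12.5]
width: 0.3
t 8.65 loc [ -59.1 -161.4   21.6] w 0.3 f [-17.   -5.2  12.5] j [-0.48  0.22  2.11  0.    0.83 -0.58]
```

```bash
python3 -m jog '-20 0 0 0 0 0 0; -20 0 -25 0 0 0 0; -20 0 -70 0 0 0 0; -10 50 -70 0 0 0 0; 10 95 -70 0 0 0 0; 30 140 -70 0 0 0 0; 34 157 -70 0 0 0 0; 34 157 -70 0 0 0 0'; python3 go.py x -25,-315,90 -25,-315,22; python3 - <<'E'
from h import *
t=camera("scene"); b=t["frame"][140:290,210:410,::-1]
cv2.imwrite("pics/p4.png",cv2.resize(b,(800,600),interpolation=2))
E
```

```text
clock: 9.45
tool_pos: [522.5, -373.9, 90.6]
orientation: [0.999, 0.049, -0.004, -0.002]
wrist_force: [0.3, 0.6, 0.5]
width: 0.9
t 9.45 loc [ -22.5 -321.8   90.6] w 0.9 f [0.3 0.6 0.5] j [-0.66  0.33  1.8  -0.    1.01 -0.76]
-25,-315,90 -> [-2.5 -6.8  0.7] [-0.3  0.4  0.1]
-25,-315,22 -> [-2.  -6.5 68.7] [-0.3  0.4  0.1]
```

View pics/p4.png

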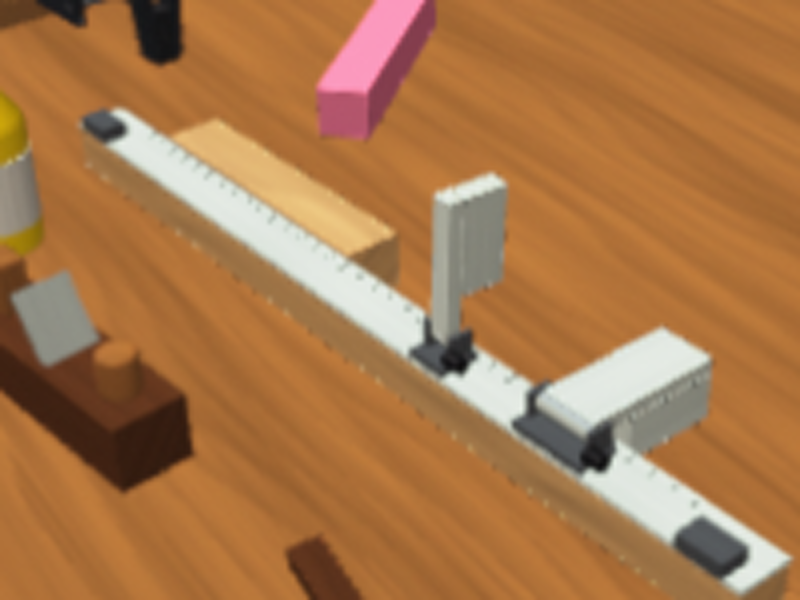

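The blank's left end is at crop (398,237), its long side is against the fence and the broad arm is level. Now down behind its right end to push it along.

```bash
python3 -m jog '-2 0 20 0 0 0 0; -2 0 45 0 0 0 0; -2 0 68 0 0 0 0; -2 0 68 0 0 0 0; -2 -10 68 0 0 0 0; -2 -20 68 0 0 0 0; -2 -28 68 0 0 0 0; -2 -28 68 0 0 0 0'; python3 go.py x -25,-280,22 -25,-180,22
```

```text
clock: 10.3
tool_pos: [516.4, -342.6, 23.5]
orientation: [0.999, 0.05, -0.004, -0.003]
wrist_force: [1.0, 0.6, -0.7]
width: 0.2
t 10.3 loc [ -25.6 -290.1   23.5] w 0.2 f [ 1.   0.6 -0.7] j [-0.63  0.38  1.89 -0.    0.88 -0.73]
-25,-280,22 -> [  0.6 -10.1   1.6] [-0.3  0.4  0.2]
-25,-180,22 -> [   1.  -110.1    2.1] [-0.3  0.4  0.2]
```

```bash
python3 -m jog '1 -10 2 0 0 0 0; 1 -22 2 0 0 0 0; 1 -34 2 0 0 0 0; 1 -46 2 0 0 0 0; 1 -58 2 0 0 0 0; 1 -70 2 0 0 0 0; 1 -82 2 0 0 0 0; 1 -94 2 0 0 0 0'; python3 go.py x -25,-180,22;  python3 - <<'E'
from h import *
t=camera("top"); b=t["frame"][150:260,240:420,::-1]
cv2.imwrite("pics/p5.png",cv2.resize(b,(720,440),interpolation=2))
E
```

```text
clock: 11.1
tool_pos: [507.7, -247.9, 22.0]
orientation: [0.999, 0.05, -0.004, -0.003]
wrist_force: [-0.7, -2.0, 2.1]
width: 0.5
t 11.1 loc [ -25. -195.   22.] w 0.5 f [-0.7 -2.   2.1] j [-0.5   0.29  2.01  0.    0.85 -0.6 ]
-25,-180,22 -> [  0.1 -15.    0. ] [-0.3  0.4  0.2]
```

View pics/p5.png

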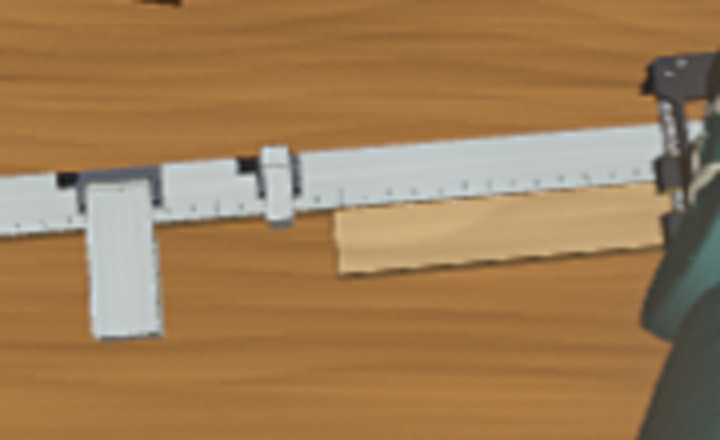

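The blank is sliding flush along the fence, with its left end at crop (338,240) and the stop's near side at (160,290). I keep pushing.

```bash
python3 -m jog '0 -12 0 0 0 0 0; 0 -24 0 0 0 0 0; 0 -36 0 0 0 0 0; 0 -48 0 0 0 0 0; 0 -60 0 0 0 0 0; 0 -72 0 0 0 0 0; 0 -84 0 0 0 0 0; 0 -96 0 0 0 0 0'; python3 go.py x -24,-67,22
```

```text
clock: 11.95
tool_pos: [497.1, -149.4, 22.3]
orientation: [0.999, 0.05, -0.005, -0.004]
wrist_force: [0.7, -1.5, -0.5]
width: 0.1
t 11.95 loc [-26.1 -95.9  22.3] w 0.1 f [ 0.7 -1.5 -0.5] j [-0.34  0.22  2.11  0.    0.83 -0.45]
-24,-67,22 -> [  2.2 -28.9   0.5] [-0.5  0.5  0.2]
```

```bash
python3 -m jog '1 -8 0 0 0 0 0; 1 -14 0 0 0 0 0; 1 -20 0 0 0 0 0; 1 -24 0 0 0 0 0; 1 -27 0 0 0 0 0; 1 -27 0 0 0 0 0'; python3 go.py; python3 -m jog '0 -2 0 0 0 0 0; 0 -4 0 0 0 0 0; 0 -6 0 0 0 0 0; 0 -6 0 0 0 0 0'; python3 go.py
```

```text
clock: 12.55
tool_pos: [495.4, -122.4, 22.5]
orientation: [0.999, 0.051, -0.005, -0.004]
wrist_force: [0.2, -1.7, -1.7]
width: 0.7
t 12.55 loc [-25.1 -68.9  22.5] w 0.7 f [ 0.2 -1.7 -1.7] j [-0.29  0.2   2.13  0.01  0.82 -0.4 ]
clock: 12.95
tool_pos: [497.2, -121.9, 24.0]
orientation: [0.999, 0.052, -0.002, 0.001]
wrist_force: [0.8, -21.3, -1.0]
width: 0.5
t 12.95 loc [-23.2 -68.6  24. ] w 0.5 f [  0.8 -21.3  -1. ] j [-0.29  0.2   2.13 -0.    0.82 -0.39]
```

Butted with 21 N. Back off and look.

```bash
python3 -m jog '0 4 0 0 0 0 0; 0 25 0 0 0 0 0; 0 40 -20 0 0 0 0; 0 60 -65 0 0 0 0; 0 100 -90 0 0 0 0; -30 145 -90 0 0 0 0; -60 190 -90 0 0 0 0; -60 190 -90 0 0 0 0'; python3 go.py;  python3 - <<'E'
from h import *
t=camera("top"); b=t["frame"][160:240,240:400,::-1]
cv2.imwrite("pics/p6.png",cv2.resize(b,(800,400),interpolation=2))
t=camera("scene"); b=t["frame"][170:270,250:410,::-1]
cv2.imwrite("pics/p7.png",cv2.resize(b,(800,500),interpolation=2))
E
```

```text
clock: 13.75
tool_pos: [456.0, -320.8, 115.2]
orientation: [0.999, 0.05, -0.002, 0.002]
wrist_force: [0.8, 1.6, 0.5]
width: 0.5
t 13.75 loc [ -83.5 -262.5  115.2] w 0.5 f [0.8 1.6 0.5] j [-0.65  0.15  1.98 -0.01  1.01 -0.75]
```

View pics/p6.png

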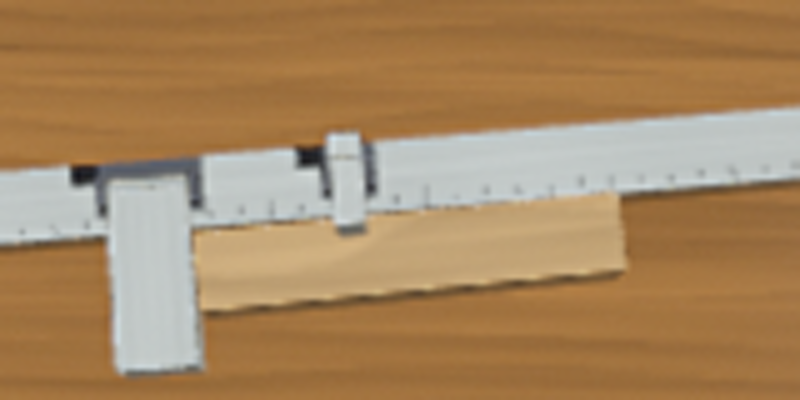

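View pics/p7.png

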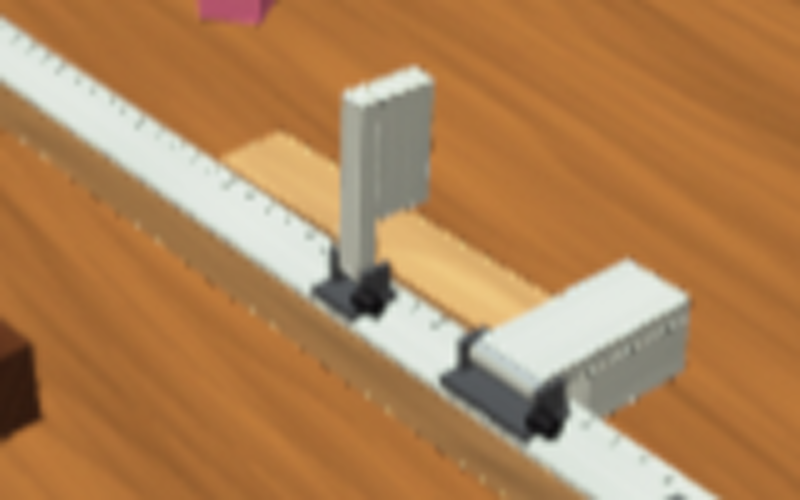

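```bash
python3 - <<'E'
from h import *; from go import loc
t=camera("top"); T=lambda p: np.array(p,float)/5+[240,160]
b=atz(t,T([(193,231),(619,193),(627,270),(203,312)]),45); L=np.array([loc(p) for p in b]); print(L.round(1)); 
print("ctr",L.mean(0).round(1),"yaw deg",np.degrees(np.arctan2(L[0]-L[1],1)[0]) if 0 else np.degrees([(L[0]-L[1])[0]/(L[0]-L[1])[1],(L[3]-L[2])[0]/(L[3]-L[2])[1]]).round(2))
f=np.array([loc(p) for p in atz(t,T([(0,246),(800,178)]),40)]); print("fence front top",f.round(1))
a=np.array([loc(p) for p in atz(t,T([(110,181),(187,176),(203,369),(117,374)]),64)]); print("arm",a.round(1))
E
python3 go.py x -85,15,115 -85,15,22
```

```text
[[ -3.  181.2  45. ]
 [ -2.1 -58.7  45. ]
 [-45.9 -58.5  45. ]
 [-48.8 178.7  45. ]]
ctr [-24.9  60.7  45. ] yaw deg [-0.2 -0.7]
fence front top [[  -1.3  290.3   40. ]
 [  -1.6 -162.9   40. ]]
arm [[ 25.8 223.3  64. ]
 [ 24.9 180.7  64. ]
 [-82.  179.1  64. ]
 [-80.7 225.8  64. ]]
t 13.9 loc [ -81.7 -258.7  114.3] w 0.6 f [ 0.1  0.3 -0.2] j [-0.65  0.15  1.98 -0.    1.01 -0.75]
-85,15,115 -> [  -2.  -273.7   -0.8] [0.  0.3 0.3]
-85,15,22 -> [  -1.5 -273.7   92.2] [0.  0.3 0.3]
```

The fits agree: gap about 1 mm, yaw under 0.7° and end offset about -141.5 mm. One gentle press towards the fence to make sure, keeping clear of the slim stop.

```bash
python3 -m jog '-5 -48 0 0 0 0 0; -8 -96 0 0 0 0 0; -8 -144 0 0 0 0 0; -8 -192 0 0 0 0 0; -8 -240 0 0 0 0 0; -8 -282 0 0 0 0 0; -8 -282 30 0 0 0 0;-8 -282 60 0 0 0 0'; python3 go.py x -90,24,22 -64,24,22
```

```text
clock: 14.7
tool_pos: [421.5, -33.8, 54.7]
orientation: [0.999, 0.054, -0.001, 0.0]
wrist_force: [-0.1, -0.1, 0.1]
width: 0.4
t 14.7 loc [-90.   26.5  54.7] w 0.4 f [-0.1 -0.1  0.1] j [-0.14 -0.01  2.29 -0.    0.87 -0.25]
-90,24,22 -> [ 0.   2.5 32.7] [0.  0.1 0.6]
-64,24,22 -> [26.   2.8 32.6] [0.  0.1 0.6]
```

```bash
python3 -m jog '0 0 20 0 0 0 0; 0 0 32 0 0 0 0; 10 0 32 0 0 0 0; 20 0 32 0 0 0 0; 26 0 32 0 0 0 0; 29 0 32 0 0 0 0; 31 0 32 0 0 0 0; 31 0 32 0 0 0 0'; python3 go.py; python3 -m jog '2 0 0 0 0 0 0; 3 0 0 0 0 0 0'; python3 go.py
```

```text
clock: 15.5
tool_pos: [452.2, -30.6, 22.8]
orientation: [0.999, 0.054, -0.001, 0.0]
wrist_force: [-1.7, 0.5, 2.1]
width: 0.1
t 15.5 loc [-59.2  26.7  22.8] w 0.1 f [-1.7  0.5  2.1] j [-0.12  0.1   2.25 -0.    0.79 -0.23]
clock: 15.7
tool_pos: [453.1, -30.2, 22.6]
orientation: [0.999, 0.054, -0.003, -0.0]
wrist_force: [-9.9, -0.4, 7.8]
width: 0.6
t 15.7 loc [-58.3  27.   22.6] w 0.6 f [-9.9 -0.4  7.8] j [-0.12  0.1   2.24 -0.    0.8  -0.23]
```

```bash
python3 -m jog '-6 0 0 0 0 0 0; -30 0 0 0 0 0 0; -35 0 -30 0 0 0 0; -35 0 -75 0 0 0 0; -35 40 -110 0 0 0 0; -35 88 -120 0 0 0 0; -35 136 -120 0 0 0 0; -35 180 -120 0 0 0 0'; python3 -m jog '0 30 0 0 0 0 0; 0 60 0 0 0 0 0; 0 60 0 0 0 0 0; 0 60 0 0 0 0 0'; python3 - <<'E'
from h import *
t=camera("top")["frame"][110:290,140:480,::-1]; s=camera("scene")["frame"][130:330,170:520,::-1]
a=cv2.resize(t,(560,296),interpolation=2); b=cv2.resize(s,(525,300),interpolation=2)
o=np.zeros((600,560,3),np.uint8); o[:296]=a; o[300:,:525]=b; cv2.imwrite("pics/p8.png",o)
E
python3 go.py
```

```text
clock: 16.5
tool_pos: [439.4, -215.6, 144.3]
orientation: [0.999, 0.053, -0.001, 0.001]
wrist_force: [0.4, 0.3, -0.1]
width: 0.4
clock: 16.9
tool_pos: [445.6, -275.5, 144.3]
orientation: [0.999, 0.052, -0.0, 0.001]
wrist_force: [0.4, -0.2, -0.3]
width: 0.2
t 17.0 loc [ -89.6 -215.2  144.1] w 0.6 f [-0.9  0.6 -0.3] j [-0.6   0.06  2.02 -0.    1.06 -0.7 ]
```

View pics/p8.png

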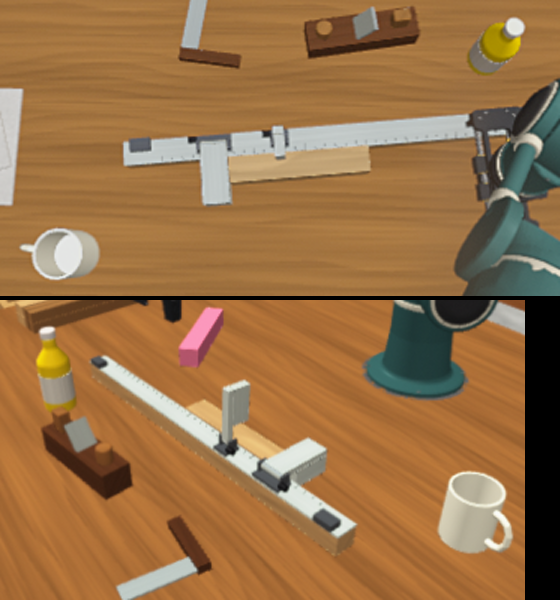

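The final view shows the blank at (300,163), flush with the fence and butted against the lowered broad stop at (216,170). The slim stop at (279,141) is raised, the bystanders are in place and the arm is clear.

```bash
python3 -c "
from station import job_done; print(job_done())"
```

```text
the job is handed in; nothing more can be done
None
```

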